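Turn the lidded box on the post and press it home

ROBOT

A 6-joint arm with a two-finger parallel gripper is mounted at the origin on the work surface. World frame = base frame: x ahead of the robot, y to its left, z up, the work surface at z = 0. Lengths are in m, angles in rad, forces in N, time in s.
With the tool pointing down it reaches from about 0.25 to 0.775 m from the base axis. Payload 4 kg.
Tool frame: the origin (TCP) lies at the centre of the arm's flange, where the gripper is bolted on; the fingertips stand 199 mm ahead of it and the grasp point (between the pads) lies 180 mm ahead of it (robot.tcp_to_tips is the z of the fingertips in the tool frame, in m); z points along the fingers, y is the line along which they close (so a half turn about z gives the same grasp; the last joint's range is limited). The gripper opens to 94 mm and grips with 3 to 60 N. Pads are 16 mm wide; open, the fingers measure 119 mm over their backs; the gripper's body (75 mm by 177 mm) begins 78 mm behind the grasp point.
Start: joints at [1.097, 0.087, 1.371, -0, 1.684, -0.103], TCP at [0.199, 0.513, 0.405] pointing down, gripper open.
Joint ranges: [-3.1, 3.1], [-0.76, 2.03], [0.27, 2.55], [-1.08, 4.22], [0.17, 2.65], [-2.57, 2.57]. Speed limits (rad/s): [2.79, 2.79, 3.14, 3.14, 3.14, 3.14].

INTERFACE

Orientations are given as [roll, pitch, yaw] about the fixed x, y, z axes, in that order (R = Rz(yaw) Ry(pitch) Rx(roll)).
In Python, from bench import robot gives the robot as it stands.
- The arm moves only by the tool play_rows, never from a script. Its arguments are lists of equal length, an entry for each row: "translation": the shift along the tool's x, y, z scaled (see below), a list of three; "twist": the turn, a rotation vector about the tool's x, y, z scaled (see below), a list of three; "gripper": the opening, from -1 (shut) to 1 (fully open). A call has 1 to 8 rows; each row shifts and turns the commanded pose from where the row before left it, along the tool's axes as they then stand; what a row does not reach is not made up. The controller multiplies each number of a shift by 0.04 m and each number of a turn by 0.1 rad. A row lasts 1/10 s, in which the tool goes at most 50 mm and 8.59 degrees, less where a joint would pass 70% of its speed; a pose out of reach is approached as far as the arm can. A call with a number of a shift or a turn outside -1 to 1 is refused whole. A call with a gripper value outside its range is refused whole. The fingers move at their own pace and stop on an object; the grip force is fixed at half the most. Time passes only in rows, so rows that do not move let the fingers close. It gives the time, the measured TCP pose, the force, the opening and the grip force at its end, in the units of the state.
- robot.get_obs(): the state, without advancing time (a new reading comes with each control period).
- robot.snapshot(name): name is "scene" or "side" or "wrist"; returns the picture (384x512x3 uint8, red, green, blue); there is no depth.
- robot.camera_model(name): a dict with "camera_matrix" (3x3 intrinsics, pixels), "rvec" (rotation vector, rad) and "tvec" (3), from world to camera coordinates, as OpenCV has them. Camera axes: x right, y down, z forward; pixel columns grow to the right and rows downward; lengths in m; the calibration is good to about 2 mm. A picture is of the moment at which its call begins: read the wrist's pose just before it. camera_model takes no time and is no camera call; for the wrist camera it gives the pose at the moment of the call.
- robot.close_job(): hands the job in; it is judged then, once.
Trained networks look in the newest picture that a camera, given by its name, has taken for a name from the list of things; names that differ only in an ending like _2 or _b are one class to them, and where a whole thing is asked for, a point or a joint stands for the part that bears it (a point fixed in the world has none). Each returns a list of dicts, best first, with "score" (0 to 1); they miss things now and then, are a little off and sometimes report something else, mostly with a low value. They report only what shows in the picture. A call takes as long as a camera call. They do not tell look-alikes from the thing itself.
- robot.recognise(name, camera): "centre" ([x, y, z] in m, in world coordinates, good to about 4 mm: the middle of the surface that is visible of it).
- robot.spot_point(name, camera): "centre" ([x, y, z] in m, in world coordinates, good to about 4 mm: a listed point, or the origin of a listed thing).
The state is a dict: "time": time; "joint_positions": joint angles; "qvel": joint speeds; "joint_torque": joint torques, N m; "tool_pos": TCP position; "ee_rot": TCP orientation; "wrist_force": force on the tool from outside, world axes, zero at the start; "wrist_torque": the same for the moment, N m; "width": finger opening in m; "finger_force": force on a finger pad.
Only numpy, scipy, OpenCV 4.12 (cv2) and the standard library are available. Lean on these libraries where they do the work, as an engineer would, in place of code of your own. Each camera call takes 0.05 s, during which the arm holds its last target. There are 200 camera calls.

TASK

Slide the square lidded food box along the packing board against the fixed steel post so that the post swings it a quarter turn and the tab on its lid faces the near side of the board, then slide it home into the corner, flush against the back fence and right up to the adjustable end stop's bar, pressing it against the bar with about 12 N for a second. Keep the box flat on the board, never push it with more than 25 N, and leave the cup and the jar alone; finish with the box at rest in the corner, untouched.

Things in the scene. Friction and masses are not known exactly. Their poses are not given: they have to be found in the camera images.
- board: plywood packing board fixed on the table, 320 (its x) x 640 (its y) x 12 mm thick; origin at the centre of its underside. Its +x points to the back (away from the robot), -x to the near side (robot side), +y to the left; it lies turned by up to 6 degrees. The rails, post, box, cup and jar stand on its top, 12 mm above the table
- corner (a point): point on the back fence's face at the board's top, axes as the board's, at board x 80, y -200 mm: the inner corner when the end stop's bar is at mid setting. The box at home has its centre 60 mm from it to the board's -x and 60 mm (up to 7 mm more or less, as the bar is clamped) to the board's +y
- end_stop: adjustable end stop at the right end: a fixed steel block that carries on two rods a clamped wooden bar, 30 mm high, whose flat face looks to the board's +y and runs from the fence 105 mm to the board's -x. The bar's face is clamped up to 7 mm to either side of the corner point, differently in each run, and is not measured: feel for it. Its origin is the board's origin
- post: upright bare steel post fixed on the board, 24 mm in diameter, 60 mm high; origin at the centre of its foot, on the board's top. It stands left of the back fence, its centre 9 mm farther back than the fence's face, so its near side stands out 3 mm in front of that face; where along the board's y differs from run to run
- box: square closed white plastic food box, loose, 120 x 120 x 50 mm, 0.3 to 0.6 kg, too wide to grasp; four plain upright sides; origin under its centre. Its -x side is the lid tab's side. At home box x and board x point the same way
- box_center (a point): centre of the square box, half-way up (25 mm), axes as the box's. At the start the box lies left of the post, tab side to the board's +y within 7 degrees; slid to the board's -y, the back part of its leading (box +x) side meets the post and it turns counter-clockwise seen from above. Sliding it takes 1 to 4 N
- tab (a point): top of the low tab on the lid, a raised plain grey clip 14 x 50 mm, 4 mm high, along the middle of one edge of the lid; its centre lies 50 mm to the box's -x of the box's centre
- cup: white cup, 56 mm across, 60 mm high, loose, standing on the board behind the back fence; origin under its centre; leave alone
- jar: closed amber glass jar, 52 mm across, 85 mm high, loose, on the board to the right of the end stop; origin under its centre; leave alone
- fence: back fence: fixed wooden rail, 30 mm high, 20 mm thick; its flat face looks to the board's -x and runs from the corner point 160 mm to the board's +y (and 20 mm past the corner); its last 30 mm beyond that, towards the post, flares back as a lead-in. Its origin is the board's origin
There are look-alikes about, which are no part of the job. What is shaped like the box but blue or purple is not meant.

How it is judged:
On the way, in this order (a step that is already met when the one before it is completed fails the run):
1. the box is swinging on the post: it touches the post while turned between about 20 and 70 degrees of the quarter turn (contact force between box and post above 0.3 N and angle between the x axis of box and the x axis of board, either way round between 0.35 and 1.2 rad), for 0.05 s.
2. the box, turned with its tab to the near side, is pressed against the end stop's bar so that it bears on the bar with at least 4 N for 0.4 s (the rest of the push is lost to friction) (contact force between box and end_stop above 4 N and angle between the x axis of box and the x axis of board, either way round below 0.07 rad and x of tab in the frame of corner below -0.09 m), for 0.4 s.
At the end, for the whole second after the job is handed in: the box lies flat and at rest in the corner with its tab to the near side (robot side), its centre within 3 mm of 60 mm from the back fence's face and within 9 mm of 60 mm from the corner point along the fence (where the bar may be), square to the fence within 0.04 rad, untouched (x of box_center in the frame of corner between -0.063 and -0.057 m and y of box_center in the frame of corner between 0.051 and 0.069 m and x of tab in the frame of corner below -0.1 m and angle between the x axis of box and the x axis of board, either way round below 0.04 rad and angle between box's own z axis and vertical below 0.04 rad and linear speed of box below 0.01 m/s and contact force between the fingers and box below 0.1 N).
It fails at once if the box is pushed with more than 25 N (contact force between the fingers and box above 25 N).
It fails at once if the box is lifted or tipped off the board (height (world z) of box_center above 0.047 m or angle between box's own z axis and vertical above 0.12 rad).
It fails at once if the cup or the jar is moved more than 15 mm (distance of any of cup, jar from where it was at the start of the episode above 0.015 m).
It also fails if it takes over 72 s, if anything falls off the work surface, if the arm or the gripper's body presses on something with over 40 N, if the wrist force passes 120 N, or if a joint passes its speed limit or range.

## Working session

There is one attempt and no reset: what is moved stays moved. The work goes in short steps, Python scripts to look and compute and a tool call to move; the robot and the scene stay as the last step left them, time stands still between calls to the robot, and variables do not carry over. Pictures are saved under pics/ and viewed, at most 10 in all, crops included, and the job is handed in when it is done.

Besides the shell and the picture viewer there is one more tool, called after "Request:" by a JSON object that holds its "op" and its "data". play_rows: Moves the arm, as the interface text tells. Its arguments: {"type":"object","properties":{"translation":{"type":"array","items":{"type":"array","items":{"type":"number","minimum":-1,"maximum":1}}},"twist":{"type":"array","items":{"type":"array","items":{"type":"number","minimum":-1,"maximum":1}}},"gripper":{"type":"array","items":{"type":"number"}}},"required":["translation","twist","gripper"]}

```bash
mkdir -p pics; cat > h.py <<'E'
import numpy as np,cv2
from bench import robot
def save(n,f):
    im=robot.snapshot(n); cv2.imwrite('pics/'+f,im[:,:,::-1]); return im
def ray(cam,uv,z):
    m=robot.camera_model(cam);K=np.array(m['camera_matrix']);R=cv2.Rodrigues(np.array(m['rvec'],float))[0];t=np.array(m['tvec']).ravel()
    c=-R.T@t; d=R.T@np.linalg.inv(K)@np.array([uv[0],uv[1],1.]); return c+d*(z-c[2])/d[2]
def proj(cam,p):
    m=robot.camera_model(cam)
    return cv2.projectPoints(np.array(p,float).reshape(-1,3),np.array(m['rvec'],float),np.array(m['tvec'],float),np.array(m['camera_matrix']),None)[0].reshape(-1,2)
E
python3 - <<'E'
from h import *
a=save('scene','a.png');b=save('side','b.png')
cv2.imwrite('pics/ab.png',cv2.resize(np.hstack([a,b])[:,:,::-1],(800,300)))
for n in ['board','corner','post','box_center','tab','cup','jar']:
  for c in ['scene','side']:
    print(n,c,[(np.round(d['centre'],3).tolist(),round(d['score'],2),np.round(proj(c,d['centre'])[0]).tolist()) for d in robot.spot_point(n,c)[:3]])
o=robot.get_obs();print({k:np.round(o[k],3) for k in ['time','tool_pos','ee_rot','wrist_force','width']})
E
```

```text
board scene [([0.545, -0.043, -0.002], 0.59, [257.0, 158.0])]
board side [([0.548, -0.043, -0.001], 0.91, [253.0, 242.0])]
corner scene [([0.607, -0.251, 0.012], 0.74, [202.0, 124.0])]
corner side [([0.67, -0.165, 0.011], 0.67, [329.0, 242.0]), ([0.61, -0.25, 0.016], 0.61, [341.0, 271.0])]
post scene [([0.637, -0.016, 0.014], 0.46, [239.0, 177.0])]
post side [([0.636, -0.01, 0.013], 0.75, [272.0, 218.0])]
box_center scene [([0.612, 0.139, 0.039], 0.79, [280.0, 203.0]), ([0.826, -0.08, 0.022], 0.77, [173.0, 196.0]), ([0.428, 0.457, 0.026], 0.75, [414.0, 249.0])]
box_center side [([0.424, 0.456, 0.028], 0.76, [116.0, 171.0]), ([0.615, 0.137, 0.039], 0.73, [230.0, 189.0]), ([0.664, 0.393, 0.026], 0.57, [195.0, 158.0])]
tab scene [([0.452, 0.413, 0.057], 0.86, [398.0, 238.0]), ([0.647, 0.435, 0.057], 0.85, [351.0, 292.0]), ([0.625, 0.186, 0.07], 0.74, [289.0, 212.0])]
tab side [([0.451, 0.411, 0.058], 0.85, [129.0, 165.0]), ([0.642, 0.438, 0.054], 0.83, [181.0, 147.0]), ([0.777, -0.063, 0.057], 0.8, [328.0, 193.0])]
cup scene [([0.665, -0.167, 0.014], 0.92, [202.0, 150.0])]
cup side [([0.665, -0.168, 0.011], 0.84, [328.0, 244.0])]
jar scene [([0.539, -0.33, 0.016], 0.97, [204.0, 99.0])]
jar side [([0.536, -0.33, 0.008], 0.82, [349.0, 315.0]), ([0.666, -0.167, 0.012], 0.5, [328.0, 243.0])]
{'time': np.float64(0.8), 'tool_pos': array([0.199, 0.513, 0.405]), 'ee_rot': array([3.141, 0.   , 2.771]), 'wrist_force': array([ 1.124,  0.766, -0.348]), 'width': np.float64(0.094)}
```

View pics/a.png

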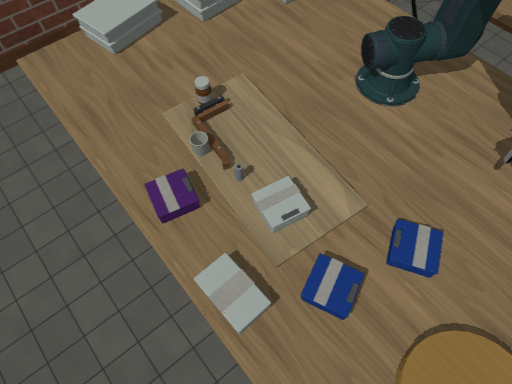

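Candidates: the white box with a tab on the board (280,203); blue boxes (414,249) and (333,286); purple box (172,195); a tabless white oblong box off the board (232,292). I choose (280,203), which matches the description, and check it in a crop.

```bash
python3 - <<'E'
from h import *
im=cv2.imread('pics/a.png')[65:265,155:375]
cv2.imwrite('pics/c.png',cv2.resize(im,None,fx=3,fy=3,interpolation=cv2.INTER_CUBIC)) 
C=[ray('scene',p,0.012) for p in [(245,74),(367,206),(280,260),(163,112)]]
for c in C: print(np.round(c,4))
im=cv2.imread('pics/b.png');cv2.imwrite('pics/d.png',cv2.resize(im[130:350,90:390],None,fx=2.6,fy=2.6,interpolation=cv2.INTER_CUBIC))
E
```

```text
[ 0.3589 -0.3389  0.012 ]
[0.4195 0.2898 0.012 ]
[0.7128 0.2553 0.012 ]
[ 0.6742 -0.3749  0.012 ]
```

View pics/c.png

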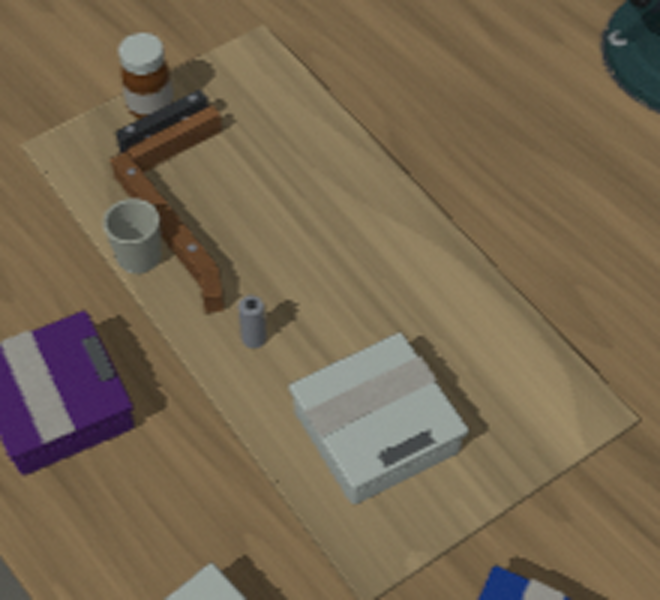

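View pics/d.png

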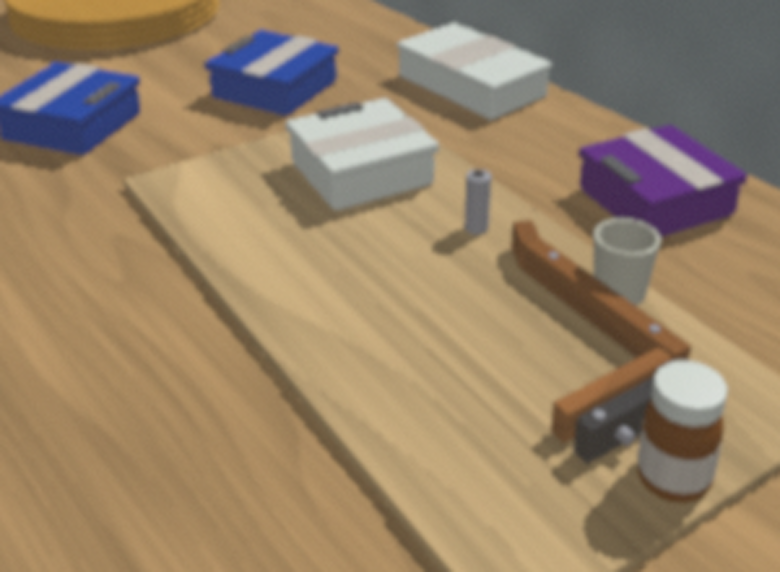

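The crop confirms the white box with a grey tab towards the board's left. I'll fit the board and box poses from both views.

```bash
cat > fit.py <<'E'
from h import *
from scipy.optimize import least_squares
def T(p,xy):
    c,s=np.cos(p[2]),np.sin(p[2]); xy=np.atleast_2d(xy); return xy@np.array([[c,s],[-s,c]])+p[:2]
E
python3 - <<'E'
from fit import *
def P(cam,p,xy,z):
    w=T(p,xy); return proj(cam,np.c_[w,np.full(len(w),z)])
bc=np.array([[-.16,-.32],[-.16,.32],[.16,.32],[.16,-.32]])
S=np.array([(242.3,74),(367.7,205),(279,264.3),(162.5,114)]);D=np.array([(138.1,200)])
def res(p):
    return np.r_[(P('scene',p,bc,.012)-S).ravel(),(P('side',p,bc[1:2],.012)-D).ravel(),
     (T(p,[0,0])-[.547,-.043]).ravel()/.003,(T(p,[.08,-.2])-[.6085,-.2505]).ravel()/.003]
r=least_squares(res,[.547,-.043,-.08],loss='soft_l1');b=r.x;print('board',b.round(4),np.round(r.fun,1))
inv=lambda w:(np.atleast_2d(w)-b[:2])@np.array([[np.cos(b[2]),-np.sin(b[2])],[np.sin(b[2]),np.cos(b[2])]])
print('post board',inv([[.637,-.016],[.636,-.010]]).round(4),'cup,jar',inv([[.665,-.167],[.538,-.33]]).round(3))
h=.06;top=np.array([[-h,-h],[-h,h],[h,h],[h,-h]])
# -x side = tab (left). box yaw ~ -90+board
S=np.array([(310.7,208.3),(289,176.7),(251.7,193.3),(272.3,226.7)]);D=np.array([(200.8,178),(216,197.5),(258,187),(235,168.5)])
best=None
for k in range(4):
    f=lambda p:np.r_[(P('scene',p,top,.062)-np.roll(S,k,0)).ravel(),(P('side',p,top,.062)-np.roll(D,0,0)).ravel()*0+(0)]
    for q in [f]:
        r=least_squares(q,[.613,.138,-1.65]); 
        if best is None or r.cost<best[0]: best=(r.cost,r.x,r.fun,k)
print(best)
p=best[1];print('tab pix',P('scene',p,[[-.05,0]],.066),'side pred',P('side',p,top,.062).round(0).tolist(),'box in board',inv(p[:2]),p[2]-b[2])
pp=ray('scene',(155+252/3,65+300/3),.072);print('post top scene',inv(pp[:2]));pp=ray('side',(90+478/2.6,130+173/2.6),.072);print('side',inv(pp[:2]))
# bar face / fence pix
for uv in [(120,155),(224,120)]: print('barTop',inv(ray('scene',(155+uv[0]/3,65+uv[1]/3),.042)[:2]))
E
```

```text
board [ 0.5462 -0.0434 -0.0789] [ 0.2 -1.4  0.7 -0.9 -2.3  2.1 -1.1 -1.1 -1.5 -0.8 -0.3 -0.1  0.6  0.5]
post board [[0.0884 0.0345]
 [0.0869 0.0404]] cup,jar [[ 0.128 -0.114]
 [ 0.014 -0.286]]
(np.float64(2863.0857552222174), array([ 0.60998193,  0.13764096, -2.91288096]), array([ -2.89780557,  50.04952445,  -1.86849294,   8.92092908,
         3.84039172, -54.17447767,   1.0702693 , -13.37822779,
         0.        ,   0.        ,   0.        ,   0.        ,
         0.        ,   0.        ,   0.        ,   0.        ]), 3)
tab pix [[269.91641531 210.8964391 ]] side pred [[226.0, 168.0], [260.0, 180.0], [231.0, 198.0], [196.0, 184.0]] box in board [[0.04934776 0.18550611]] -2.834029591950431
post top scene [[0.08518439 0.0344405 ]]
side [[0.091072   0.04139363]]
barTop [[ 0.08738844 -0.21706679]]
barTop [[-0.0284748  -0.19481506]]
```

```bash
python3 - <<'E'
from fit import *
b=np.array([.5462,-.0434,-.0789])
inv=lambda w:(np.atleast_2d(w)-b[:2])@np.array([[np.cos(b[2]),-np.sin(b[2])],[np.sin(b[2]),np.cos(b[2])]])
def P(cam,p,xy,z):
    w=T(p,xy); return proj(cam,np.c_[w,np.full(len(w),z)])
h=.06;top=np.array([[-h,-h],[-h,h],[h,h],[h,-h]])
S=np.array([(310.7,208.3),(272.3,226.7),(251.7,193.3),(289,176.7)]);D=np.array([(200.8,178),(235,168.5),(258,187),(216,197.5)])
r=least_squares(lambda p:np.r_[(P('scene',p,top,.062)-S).ravel(),(P('side',p,top,.062)-D).ravel()],[.613,.138,-1.65],loss='soft_l1')
print(r.x.round(4),r.fun.round(1),'in board',inv(r.x[:2]).round(4),'rel yaw deg',np.degrees(r.x[2]-b[2]))
E
```

```text
[ 0.612   0.1409 -1.772 ] [ 1.1 -0.4  0.1  0.3 -0.4 -1.4  0.2 -2.2 -2.  -1.4  3.4 -0.8  0.6 -1.4
  0.2 -1.2] in board [[0.0511 0.1889]] rel yaw deg -97.00785444566486
```

```bash
cat > nav.py <<'E'
from fit import *
b=np.array([.5462,-.0434,-.0789])
inv=lambda w:(np.atleast_2d(w)-b[:2])@np.array([[np.cos(b[2]),-np.sin(b[2])],[np.sin(b[2]),np.cos(b[2])]])
wrap=lambda a:(a+np.pi)%(2*np.pi)-np.pi
def st(o=None):
    o=o or robot.get_obs(); p=o['tool_pos']; xy=inv(p[:2])[0]*1000
    return np.r_[xy,(p[2]-.199)*1000,np.degrees(wrap(o['ee_rot'][2]-np.pi-b[2]))], o
# state: board x,y mm, tip z mm, box-equivalent yaw deg (tool x = -box x)
def rows(path,s=None):
    """print rows through list of states"""
    s=st()[0] if s is None else s; tr=[];tw=[]
    for q in path:
        q=np.array(q,float); d=q-s; a=np.radians(s[3]+180); c,sn=np.cos(a),np.sin(a)
        tx=c*d[0]+sn*d[1]; ty=sn*d[0]-c*d[1]
        w=-np.radians((d[3]+180)%360-180)/.1
        tr.append([round(v/40,2) for v in (tx,ty,-d[2])]);tw.append([0,0,round(w,2)]);s=q
    print('tr',tr,'\ntw',tw)
def lin(q0,q1,n): return [np.array(q0)+(np.array(q1)-np.array(q0))*(i+1)/n for i in range(n)]
def show():
    s,o=st(); f=o['wrist_force']; print('t',round(o['time'],2),'state',s.round(1),'Fboard',np.r_[f[0]*np.cos(b[2])+f[1]*np.sin(b[2]),-f[0]*np.sin(b[2])+f[1]*np.cos(b[2]),f[2]].round(1),'w',round(float(o['width']),3),'rp',np.round(o['ee_rot'],3))
E
python3 - <<'E'
from nav import *
show(); s=st()[0]; 
g=np.array([45,290,110,-90.]); P=lin(s,g,16); rows(P[:8]);rows(P[8:],P[7])
E
```

```text
t 0.8 state [-389.6  526.9  205.7  -16.7] Fboard [ 1.1  0.9 -0.3] w 0.094 rp [3.141 0.    2.771]
tr [[np.float64(-0.76), np.float64(-0.16), np.float64(0.15)], [np.float64(-0.77), np.float64(-0.1), np.float64(0.15)], [np.float64(-0.77), np.float64(-0.04), np.float64(0.15)], [np.float64(-0.77), np.float64(0.03), np.float64(0.15)], [np.float64(-0.77), np.float64(0.09), np.float64(0.15)], [np.float64(-0.76), np.float64(0.15), np.float64(0.15)], [np.float64(-0.74), np.float64(0.21), np.float64(0.15)], [np.float64(-0.73), np.float64(0.27), np.float64(0.15)]] 
tw [[0, 0, np.float64(0.8)], [0, 0, np.float64(0.8)], [0, 0, np.float64(0.8)], [0, 0, np.float64(0.8)], [0, 0, np.float64(0.8)], [0, 0, np.float64(0.8)], [0, 0, np.float64(0.8)], [0, 0, np.float64(0.8)]]
tr [[np.float64(-0.7), np.float64(0.32), np.float64(0.15)], [np.float64(-0.67), np.float64(0.38), np.float64(0.15)], [np.float64(-0.64), np.float64(0.43), np.float64(0.15)], [np.float64(-0.61), np.float64(0.48), np.float64(0.15)], [np.float64(-0.56), np.float64(0.53), np.float64(0.15)], [np.float64(-0.52), np.float64(0.57), np.float64(0.15)], [np.float64(-0.47), np.float64(0.61), np.float64(0.15)], [np.float64(-0.42), np.float64(0.65), np.float64(0.15)]] 
tw [[0, 0, np.float64(0.8)], [0, 0, np.float64(0.8)], [0, 0, np.float64(0.8)], [0, 0, np.float64(0.8)], [0, 0, np.float64(0.8)], [0, 0, np.float64(0.8)], [0, 0, np.float64(0.8)], [0, 0, np.float64(0.8)]]
```

Request:
{"op": "play_rows", "data": {"translation": [[-0.76,-0.16,0.15],[-0.77,-0.1,0.15],[-0.77,-0.04,0.15],[-0.77,0.03,0.15],[-0.77,0.09,0.15],[-0.76,0.15,0.15],[-0.74,0.21,0.15],[-0.73,0.27,0.15]], "twist": [[0,0,0.8],[0,0,0.8],[0,0,0.8],[0,0,0.8],[0,0,0.8],[0,0,0.8],[0,0,0.8],[0,0,0.8]], "gripper": [0.3,0.3,0.3,0.3,0.3,0.3,0.3,0.3]}}

```text
time: 1.6
tool_pos: [0.4079, 0.3767, 0.3566]
ee_rot: [3.141, -0.0, 2.127]
wrist_force: [0.1, -0.4, 0.2]
width: 0.0607
finger_force: 0.0
```

Request:
{"op": "play_rows", "data": {"translation": [[-0.7,0.32,0.15],[-0.67,0.38,0.15],[-0.64,0.43,0.15],[-0.61,0.48,0.15],[-0.56,0.53,0.15],[-0.52,0.57,0.15],[-0.47,0.61,0.15],[-0.42,0.65,0.15]], "twist": [[0,0,0.8],[0,0,0.8],[0,0,0.8],[0,0,0.8],[0,0,0.8],[0,0,0.8],[0,0,0.8],[0,0,0.8]], "gripper": [0.3,0.3,0.3,0.3,0.3,0.3,0.3,0.3]}}

```text
time: 2.4
tool_pos: [0.6148, 0.2419, 0.3084]
ee_rot: [-3.142, -0.0, 1.487]
wrist_force: [0.5, 0.6, -1.1]
width: 0.0609
finger_force: 0.0
```

```bash
sed -i 's/\[round(v\/40,2)/[round(float(v)\/40,2)/; s/round(w,2)/round(float(w),2)/' nav.py; cat >> nav.py <<'E'
def box(cams=('scene','side','wrist'),pred=None):
    for c in cams:
        robot.snapshot(c)
        for n in ('box_center','tab'):
            print(c,n,[(np.r_[inv(d['centre'][:2])[0]*1000,d['centre'][2]*1000].round().tolist(),round(d['score'],2)) for d in robot.spot_point(n,c) if abs(inv(d['centre'][:2])[0][0])<.16 and abs(inv(d['centre'][:2])[0][1])<.32])
E
python3 - <<'E'
from nav import *
show(); box(('wrist',)); save('wrist','w1.png')
print([(inv(d['centre'][:2])*1000).round() for d in robot.spot_point('post','wrist')])
E
```

```text
t 2.4 state [ 45.9 289.8 109.4 -90.3] Fboard [ 0.4  0.7 -1.1] w 0.061 rp [-3.142 -0.     1.487]
wrist box_center [([54.0, 187.0, 36.0], 0.91)]
wrist tab [([58.0, 242.0, 65.0], 0.79)]
[]
```

View pics/w1.png

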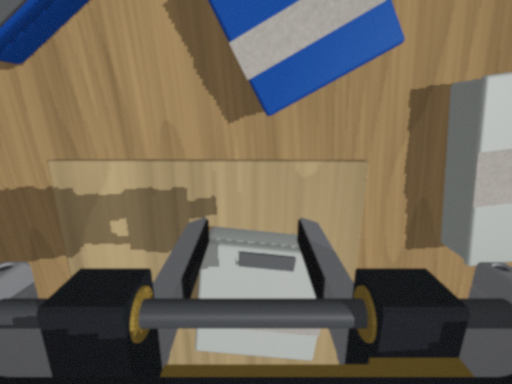

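The wrist view shows the board's left edge from (50,160) to (366,160), and the box between the fingers with its tab at (266,261). I'll check the calibration against that edge and plan the descent.

```bash
python3 - <<'E'
from nav import *
for p in [(50,160),(366,160)]: print((inv(ray('wrist',p,.012)[:2])*1000).round(1))
s=st()[0]; rows(lin(s,[43,287,22,-90],3)+lin([43,287,22,-90],[43,262,22,-90],4))
E
```

```text
[[-157.8  321.6]]
[[156.7 321.5]]
tr [[-0.03, -0.01, 0.73], [-0.03, -0.01, 0.73], [-0.03, -0.01, 0.73], [-0.16, 0.0, -0.0], [-0.16, 0.0, -0.0], [-0.16, 0.0, -0.0], [-0.16, 0.0, -0.0]] 
tw [[0, 0, -0.0], [0, 0, -0.0], [0, 0, -0.0], [0, 0, -0.0], [0, 0, -0.0], [0, 0, -0.0], [0, 0, -0.0]]
```

Request:
{"op": "play_rows", "data": {"translation": [[-0.03,0,0.73],[-0.03,0,0.73],[-0.03,0,0.73],[-0.1,0,0],[-0.15,0,0],[-0.15,0,0],[-0.15,0,0],[-0.15,0,0]], "twist": [[0,0,0],[0,0,0],[0,0,0],[0,0,0],[0,0,0],[0,0,0],[0,0,0],[0,0,0]], "gripper": [0.3,0.3,0.3,0.3,0.3,0.3,0.3,0.3]}}

```text
time: 3.45
tool_pos: [0.6116, 0.2113, 0.2235]
ee_rot: [3.139, -0.003, 1.49]
wrist_force: [-0.9, 2.7, 1.7]
width: 0.0611
finger_force: 1.4
```

```bash
python3 - <<'E'
from nav import *
show()
E
```

```text
t 3.45 state [ 45.1 259.1  24.5 -90.1] Fboard [-1.1  2.6  1.7] w 0.061 rp [ 3.139e+00 -3.000e-03  1.490e+00]
```

Request:
{"op": "play_rows", "data": {"translation": [[-0.2,0,0.01],[-0.2,0,0.01],[-0.2,0,0.01],[-0.2,0,0.01],[-0.2,0,0],[-0.2,0,0],[-0.15,0,0],[-0.15,0,0]], "twist": [[0,0,0],[0,0,0],[0,0,0],[0,0,0],[0,0,0],[0,0,0],[0,0,0],[0,0,0]], "gripper": [0.3,0.3,0.3,0.3,0.3,0.3,0.3,0.3]}}

```text
time: 4.25
tool_pos: [0.6064, 0.1508, 0.2195]
ee_rot: [-3.142, -0.0, 1.491]
wrist_force: [-0.1, 4.8, 2.3]
width: 0.0611
finger_force: 1.9
```

```bash
python3 - <<'E'
from nav import *
show(); box(('scene','side'))
E
```

```text
t 4.25 state [ 44.7 198.4  20.5 -90.1] Fboard [-0.5  4.8  2.3] w 0.061 rp [-3.142 -0.     1.491]
scene box_center [([53.0, 126.0, 36.0], 0.58)]
scene tab [([57.0, 174.0, 65.0], 0.93)]
side box_center [([55.0, 125.0, 38.0], 0.59)]
side tab [([54.0, 171.0, 67.0], 0.61)]
```

```bash
cat >> nav.py <<'E'
def arc(th,px=89,py=38,rx=-139,ry=-44,z=20.5):
    a=np.radians(th); return [px+np.cos(a)*rx-np.sin(a)*ry,py+np.sin(a)*rx+np.cos(a)*ry,z,th]
E
python3 - <<'E'
from nav import *
s=st()[0]
print(arc(-90)); P=lin(s,arc(-90),3)+[arc(t) for t in range(-87,4,3)]
for i in range(0,len(P),8): rows(P[i:i+8],s if i==0 else P[i-1])
E
```

```text
[np.float64(44.999999999999986), np.float64(177.0), 20.5, -90]
tr [[-0.18, 0.01, -0.01], [-0.18, 0.01, -0.01], [-0.18, 0.0, -0.01], [-0.06, -0.18, -0.0], [-0.06, -0.18, -0.0], [-0.06, -0.18, -0.0], [-0.06, -0.18, -0.0], [-0.06, -0.18, -0.0]] 
tw [[0, 0, -0.0], [0, 0, -0.0], [0, 0, -0.0], [0, 0, -0.52], [0, 0, -0.52], [0, 0, -0.52], [0, 0, -0.52], [0, 0, -0.52]]
tr [[-0.06, -0.18, -0.0], [-0.06, -0.18, -0.0], [-0.06, -0.18, -0.0], [-0.06, -0.18, -0.0], [-0.06, -0.18, -0.0], [-0.06, -0.18, -0.0], [-0.06, -0.18, -0.0], [-0.06, -0.18, -0.0]] 
tw [[0, 0, -0.52], [0, 0, -0.52], [0, 0, -0.52], [0, 0, -0.52], [0, 0, -0.52], [0, 0, -0.52], [0, 0, -0.52], [0, 0, -0.52]]
tr [[-0.06, -0.18, -0.0], [-0.06, -0.18, -0.0], [-0.06, -0.18, -0.0], [-0.06, -0.18, -0.0], [-0.06, -0.18, -0.0], [-0.06, -0.18, -0.0], [-0.06, -0.18, -0.0], [-0.06, -0.18, -0.0]] 
tw [[0, 0, -0.52], [0, 0, -0.52], [0, 0, -0.52], [0, 0, -0.52], [0, 0, -0.52], [0, 0, -0.52], [0, 0, -0.52], [0, 0, -0.52]]
tr [[-0.06, -0.18, -0.0], [-0.06, -0.18, -0.0], [-0.06, -0.18, -0.0], [-0.06, -0.18, -0.0], [-0.06, -0.18, -0.0], [-0.06, -0.18, -0.0], [-0.06, -0.18, -0.0], [-0.06, -0.18, -0.0]] 
tw [[0, 0, -0.52], [0, 0, -0.52], [0, 0, -0.52], [0, 0, -0.52], [0, 0, -0.52], [0, 0, -0.52], [0, 0, -0.52], [0, 0, -0.52]]
tr [[-0.06, -0.18, -0.0], [-0.06, -0.18, -0.0]] 
tw [[0, 0, -0.52], [0, 0, -0.52]]
```

Request:
{"op": "play_rows", "data": {"translation": [[-0.18,0,0],[-0.18,0,0],[-0.18,0,0],[-0.06,-0.18,0],[-0.06,-0.18,0],[-0.06,-0.18,0],[-0.06,-0.18,0],[-0.06,-0.18,0]], "twist": [[0,0,0],[0,0,0],[0,0,0],[0,0,-0.52],[0,0,-0.52],[0,0,-0.52],[0,0,-0.52],[0,0,-0.52]], "gripper": [0.3,0.3,0.3,0.3,0.3,0.3,0.3,0.3]}}

```text
time: 5.35
tool_pos: [0.5684, 0.1178, 0.2191]
ee_rot: [-3.141, -0.004, 1.754]
wrist_force: [-0.4, 6.2, -1.7]
width: 0.0613
finger_force: 2.8
```

```bash
python3 - <<'E'
from nav import *
show(); box(('scene','side'))
E
```

```text
t 5.35 state [  9.4 162.5  20.1 -75. ] Fboard [-0.9  6.1 -1.7] w 0.061 rp [-3.141 -0.004  1.754]
scene box_center [([37.0, 98.0, 37.0], 0.67), ([15.0, -288.0, 12.0], 0.53)]
scene tab [([28.0, 143.0, 65.0], 0.85)]
side box_center [([40.0, 99.0, 36.0], 0.82)]
side tab [([21.0, 144.0, 67.0], 0.59)]
```

Request:
{"op": "play_rows", "data": {"translation": [[-0.06,-0.18,0],[-0.06,-0.18,0],[-0.06,-0.18,0],[-0.06,-0.18,0],[-0.06,-0.18,0],[-0.06,-0.18,0],[-0.06,-0.18,0],[-0.06,-0.18,0]], "twist": [[0,0,-0.52],[0,0,-0.52],[0,0,-0.52],[0,0,-0.52],[0,0,-0.52],[0,0,-0.52],[0,0,-0.52],[0,0,-0.52]], "gripper": [0.3,0.3,0.3,0.3,0.3,0.3,0.3,0.3]}}

```text
time: 6.45
tool_pos: [0.5213, 0.079, 0.2189]
ee_rot: [-3.14, -0.003, 2.169]
wrist_force: [-1.4, 3.6, -0.9]
width: 0.0615
finger_force: 2.0
```

```bash
python3 - <<'E'
from nav import *
show(); box(('scene','side'))
E
```

```text
t 6.45 state [-34.5 120.1  19.9 -51.2] Fboard [-1.7  3.5 -0.9] w 0.062 rp [-3.140e+00 -3.000e-03  2.169e+00]
scene box_center [([22.0, 72.0, 36.0], 0.91)]
scene tab [([-11.0, 108.0, 66.0], 0.91), ([78.0, -199.0, 18.0], 0.22)]
side box_center [([24.0, 72.0, 36.0], 0.86)]
side tab [([-15.0, 107.0, 69.0], 0.75)]
```

Request:
{"op": "play_rows", "data": {"translation": [[-0.07,-0.18,0],[-0.07,-0.18,0],[-0.07,-0.18,0],[-0.07,-0.18,0],[-0.07,-0.18,0],[-0.07,-0.18,0],[-0.07,-0.18,0],[-0.07,-0.18,0]], "twist": [[0,0,-0.52],[0,0,-0.52],[0,0,-0.52],[0,0,-0.52],[0,0,-0.52],[0,0,-0.52],[0,0,-0.52],[0,0,-0.52]], "gripper": [0.3,0.3,0.3,0.3,0.3,0.3,0.3,0.3]}}

```text
time: 7.55
tool_pos: [0.4952, 0.0243, 0.2188]
ee_rot: [3.141, -0.01, 2.586]
wrist_force: [-9.0, 9.7, 3.9]
width: 0.0612
finger_force: 5.6
```

```bash
python3 - <<'E'
from nav import *
show(); box(('scene','side'))
E
```

```text
t 7.55 state [-56.2  63.4  19.8 -27.3] Fboard [-9.8  9.   3.9] w 0.061 rp [ 3.141 -0.01   2.586]
scene box_center [([12.0, 44.0, 37.0], 0.72)]
scene tab [([-28.0, 60.0, 66.0], 0.67)]
side box_center [([14.0, 46.0, 36.0], 0.73)]
side tab []
```

Request:
{"op": "play_rows", "data": {"translation": [[0.05,-0.05,0],[0,-0.15,0],[-0.04,-0.18,0],[-0.06,-0.18,0],[-0.06,-0.18,0],[-0.06,-0.18,0]], "twist": [[0,0,-0.8],[0,0,-0.6],[0,0,-0.52],[0,0,-0.52],[0,0,-0.52],[0,0,-0.52]], "gripper": [0.3,0.3,0.3,0.3,0.3,0.3]}}

```text
time: 8.45
tool_pos: [0.4902, -0.0138, 0.2196]
ee_rot: [-3.141, -0.0, 2.931]
wrist_force: [0.1, 0.6, 0.8]
width: 0.0611
finger_force: 0.5
```

```bash
python3 - <<'E'
from nav import *
show(); box(('scene','side')); a=save('scene','s1.png'); cv2.imwrite('pics/s1c.png',cv2.resize(a[65:265,155:375,::-1],None,fx=3,fy=3,interpolation=cv2.INTER_CUBIC))
E
```

```text
t 8.45 state [-58.2  25.1  20.6  -7.5] Fboard [0.  0.6 0.8] w 0.061 rp [-3.141 -0.     2.931]
scene box_center [([12.0, 40.0, 39.0], 0.95)]
scene tab [([-33.0, 43.0, 64.0], 0.69)]
side box_center [([17.0, 38.0, 37.0], 0.76)]
side tab [([-37.0, 48.0, 68.0], 0.7)]
```

View pics/s1c.png

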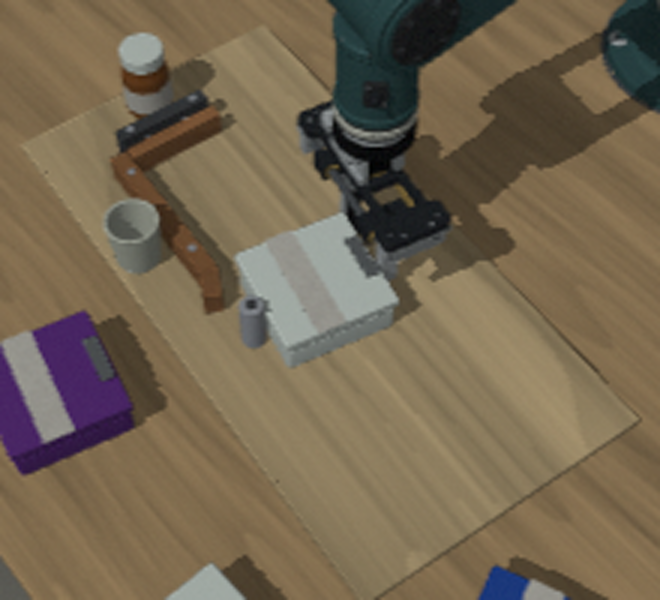

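The box is about 9° short of square, with its centre near (14,39) on the board; in the picture the post touches its back face and the tab faces the arm. I'll finish the turn with the tool coming square.

```bash
python3 - <<'E'
from nav import *
s=st()[0]; rows(lin(s,[-53,14,20.5,0],4)+[[-51,13,20.5,2],[-50,13,20.5,2]],s)
E
```

```text
tr [[-0.04, -0.07, 0.0], [-0.04, -0.07, 0.0], [-0.04, -0.07, 0.0], [-0.03, -0.07, 0.0], [-0.05, -0.02, -0.0], [-0.02, -0.0, -0.0]] 
tw [[0, 0, -0.33], [0, 0, -0.33], [0, 0, -0.33], [0, 0, -0.33], [0, 0, -0.35], [0, 0, -0.0]]
```

Request:
{"op": "play_rows", "data": {"translation": [[-0.04,-0.07,0],[-0.04,-0.07,0],[-0.04,-0.07,0],[-0.03,-0.07,0],[-0.05,-0.02,0],[-0.02,0,0]], "twist": [[0,0,-0.33],[0,0,-0.33],[0,0,-0.33],[0,0,-0.33],[0,0,-0.35],[0,0,0]], "gripper": [0.3,0.3,0.3,0.3,0.3,0.3]}}

```text
time: 9.4
tool_pos: [0.4945, -0.026, 0.2194]
ee_rot: [-3.14, -0.013, 3.097]
wrist_force: [-15.1, -0.2, 12.5]
width: 0.0612
finger_force: 7.9
```

```bash
python3 - <<'E'
from nav import *
show(); box(('scene','side'))
E
```

```text
t 9.4 state [-52.9  13.3  20.4   2. ] Fboard [-15.1  -1.4  12.5] w 0.061 rp [-3.14  -0.013  3.097]
scene box_center [([14.0, 36.0, 37.0], 0.75)]
scene tab [([-30.0, 32.0, 67.0], 0.63)]
side box_center []
side tab [([80.0, -201.0, 16.0], 0.72), ([-34.0, 37.0, 67.0], 0.63)]
```

```bash
python3 - <<'E'
from nav import *
s=st()[0]; a=[-85,13,20.5,2]; c=[-85,13,85,2]; g=[13,140,85,-90]; e=[13,140,20.5,-90]
P=lin(s,a,2)+lin(a,c,2)+lin(c,g,17)+lin(g,e,3)
for i in range(0,len(P),8): rows(P[i:i+8],s if i==0 else P[i-1])
E
```

```text
tr [[0.4, 0.01, -0.0], [0.4, 0.01, -0.0], [-0.0, 0.0, -0.81], [-0.0, 0.0, -0.81], [-0.15, 0.18, -0.0], [-0.13, 0.2, -0.0], [-0.11, 0.21, -0.0], [-0.09, 0.22, -0.0]] 
tw [[0, 0, -0.0], [0, 0, -0.0], [0, 0, -0.0], [0, 0, -0.0], [0, 0, 0.94], [0, 0, 0.94], [0, 0, 0.94], [0, 0, 0.94]]
tr [[-0.07, 0.22, -0.0], [-0.05, 0.23, -0.0], [-0.03, 0.23, -0.0], [-0.01, 0.24, -0.0], [0.01, 0.24, -0.0], [0.04, 0.23, -0.0], [0.06, 0.23, -0.0], [0.08, 0.22, -0.0]] 
tw [[0, 0, 0.94], [0, 0, 0.94], [0, 0, 0.94], [0, 0, 0.94], [0, 0, 0.94], [0, 0, 0.94], [0, 0, 0.94], [0, 0, 0.94]]
tr [[0.1, 0.21, -0.0], [0.12, 0.2, -0.0], [0.14, 0.19, -0.0], [0.16, 0.18, -0.0], [0.17, 0.16, -0.0], [0.0, 0.0, 0.54], [0.0, 0.0, 0.54], [0.0, 0.0, 0.54]] 
tw [[0, 0, 0.94], [0, 0, 0.94], [0, 0, 0.94], [0, 0, 0.94], [0, 0, 0.94], [0, 0, -0.0], [0, 0, -0.0], [0, 0, -0.0]]
```

Request:
{"op": "play_rows", "data": {"translation": [[0.4,0,0],[0.4,0,0],[0,0,-0.81],[0,0,-0.81],[-0.15,0.18,0],[-0.13,0.2,0],[-0.11,0.21,0],[-0.09,0.22,0]], "twist": [[0,0,0],[0,0,0],[0,0,0],[0,0,0],[0,0,0.94],[0,0,0.94],[0,0,0.94],[0,0,0.94]], "gripper": [0.3,0.3,0.3,0.3,0.3,0.3,0.3,0.3]}}

```text
time: 10.5
tool_pos: [0.4905, 0.0044, 0.2845]
ee_rot: [3.142, 0.001, 2.718]
wrist_force: [0.2, -0.3, 0.2]
width: 0.0607
finger_force: 0.0
```

Request:
{"op": "play_rows", "data": {"translation": [[-0.07,0.22,0],[-0.05,0.23,0],[-0.03,0.23,0],[-0.01,0.24,0],[0.01,0.24,0],[0.04,0.23,0],[0.06,0.23,0],[0.08,0.22,0]], "twist": [[0,0,0.94],[0,0,0.94],[0,0,0.94],[0,0,0.94],[0,0,0.94],[0,0,0.94],[0,0,0.94],[0,0,0.94]], "gripper": [0.3,0.3,0.3,0.3,0.3,0.3,0.3,0.3]}}

```text
time: 11.3
tool_pos: [0.541, 0.0605, 0.2843]
ee_rot: [3.141, 0.0, 1.966]
wrist_force: [0.1, -0.5, -1.4]
width: 0.0611
finger_force: 0.0
```

Request:
{"op": "play_rows", "data": {"translation": [[0.1,0.21,0],[0.12,0.2,0],[0.14,0.19,0],[0.16,0.18,0],[0.17,0.16,0],[0,0,0],[0,0,0]], "twist": [[0,0,0.94],[0,0,0.94],[0,0,0.94],[0,0,0.94],[0,0,0.94],[0,0,0],[0,0,0]], "gripper": [0.3,0.3,0.3,0.3,0.3,0.3,0.3]}}

```text
time: 12.0
tool_pos: [0.5719, 0.0952, 0.2841]
ee_rot: [-3.141, 0.0, 1.502]
wrist_force: [0.2, 0.9, -0.2]
width: 0.0612
finger_force: 0.0
```

```bash
python3 - <<'E'
from nav import *
show(); box(); s=st()[0]; save('wrist','w2.png')
rows(lin(s,[13,135,20.5,-90],3)+lin([13,135,20.5,-90],[13,105,20.5,-90],5),s)
E
```

```text
t 12.0 state [ 14.7 140.2  85.1 -89.4] Fboard [ 0.1  0.9 -0.2] w 0.061 rp [-3.141  0.     1.502]
scene box_center [([15.0, 35.0, 38.0], 0.7)]
scene tab [([-31.0, 33.0, 66.0], 0.67)]
side box_center [([18.0, 37.0, 36.0], 0.82)]
side tab [([-34.0, 37.0, 71.0], 0.69)]
wrist box_center []
wrist tab [([-33.0, 39.0, 63.0], 0.61)]
tr [[-0.04, -0.02, 0.54], [-0.04, -0.02, 0.54], [-0.04, -0.02, 0.54], [-0.15, 0.0, -0.0], [-0.15, 0.0, -0.0], [-0.15, 0.0, -0.0], [-0.15, 0.0, -0.0], [-0.15, 0.0, -0.0]] 
tw [[0, 0, 0.03], [0, 0, 0.03], [0, 0, 0.03], [0, 0, -0.0], [0, 0, -0.0], [0, 0, -0.0], [0, 0, -0.0], [0, 0, -0.0]]
```

View pics/w2.png

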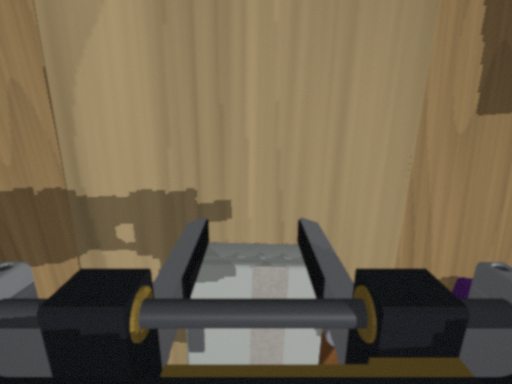

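Box is square to the tool, with its left face spanning columns 200–305 at row 250 and the tab at (196,335) on the near side. I'll push it towards the bar.

Request:
{"op": "play_rows", "data": {"translation": [[-0.04,-0.02,0.54],[-0.04,-0.02,0.54],[-0.04,-0.02,0.54],[-0.15,0,0],[-0.15,0,0],[-0.15,0,0],[-0.15,0,0],[-0.15,0,0]], "twist": [[0,0,0.03],[0,0,0.03],[0,0,0.03],[0,0,0],[0,0,0],[0,0,0],[0,0,0],[0,0,0]], "gripper": [0.3,0.3,0.3,0.3,0.3,0.3,0.3,0.3]}}

```text
time: 13.3
tool_pos: [0.5671, 0.0603, 0.2209]
ee_rot: [3.14, -0.002, 1.49]
wrist_force: [0.4, 5.1, 2.7]
width: 0.061
finger_force: 2.1
```

Request:
{"op": "play_rows", "data": {"translation": [[-0.15,0,0],[-0.15,0,0],[-0.15,0,0],[-0.15,0,0],[-0.15,0,0],[-0.15,0,0],[-0.15,0,0],[-0.15,0,0]], "twist": [[0,0,0],[0,0,0],[0,0,0],[0,0,0],[0,0,0],[0,0,0],[0,0,0],[0,0,0]], "gripper": [0.3,0.3,0.3,0.3,0.3,0.3,0.3,0.3]}}

```text
time: 14.1
tool_pos: [0.5633, 0.0133, 0.2208]
ee_rot: [3.14, -0.003, 1.491]
wrist_force: [-0.9, 6.3, 3.4]
width: 0.0613
finger_force: 2.7
```

```bash
python3 - <<'E'
from nav import *
show(); box()
E
```

```text
t 14.1 state [ 12.5  57.9  21.8 -90. ] Fboard [-1.4  6.2  3.4] w 0.061 rp [ 3.140e+00 -3.000e-03  1.491e+00]
scene box_center [([12.0, -16.0, 38.0], 0.66)]
scene tab [([-33.0, -15.0, 68.0], 0.76)]
side box_center [([16.0, -15.0, 36.0], 0.66)]
side tab [([-37.0, -15.0, 68.0], 0.74)]
wrist box_center [([18.0, -13.0, 38.0], 0.73)]
wrist tab [([-32.0, -10.0, 65.0], 0.89)]
```

Request:
{"op": "play_rows", "data": {"translation": [[-0.18,0,0],[-0.18,0,0],[-0.18,0,0],[-0.18,0,0],[-0.18,0,0],[-0.18,0,0],[-0.18,0,0]], "twist": [[0,0,0],[0,0,0],[0,0,0],[0,0,0],[0,0,0],[0,0,0],[0,0,0]], "gripper": [0.3,0.3,0.3,0.3,0.3,0.3,0.3]}}

```text
time: 15.25
tool_pos: [0.5589, -0.0383, 0.2193]
ee_rot: [-3.141, -0.0, 1.491]
wrist_force: [1.2, 2.3, 1.0]
width: 0.0613
finger_force: 1.6
```

```bash
python3 - <<'E'
from nav import *
show(); box(('scene','wrist'))
E
```

```text
t 15.25 state [ 12.2   6.1  20.3 -90.1] Fboard [1.  2.3 1. ] w 0.061 rp [-3.141 -0.     1.491]
scene box_center [([11.0, -63.0, 39.0], 0.68)]
scene tab [([-32.0, -65.0, 65.0], 0.59), ([14.0, -288.0, 13.0], 0.17)]
wrist box_center [([12.0, -65.0, 35.0], 0.87)]
wrist tab [([-34.0, -64.0, 68.0], 0.69)]
```

Request:
{"op": "play_rows", "data": {"translation": [[-0.18,0,0],[-0.18,0,0],[-0.18,0,0],[-0.18,0,0],[-0.18,0,0],[-0.18,0,0],[-0.18,0,0],[-0.15,0,0]], "twist": [[0,0,0],[0,0,0],[0,0,0],[0,0,0],[0,0,0],[0,0,0],[0,0,0],[0,0,0]], "gripper": [0.3,0.3,0.3,0.3,0.3,0.3,0.3,0.3]}}

```text
time: 16.35
tool_pos: [0.5544, -0.0946, 0.2193]
ee_rot: [-3.141, -0.0, 1.49]
wrist_force: [1.1, 2.3, -1.0]
width: 0.0613
finger_force: 0.8
```

```bash
python3 - <<'E'
from nav import *
show(); box(('scene','side','wrist'))
E
```

```text
t 16.35 state [ 12.2 -50.4  20.3 -90.1] Fboard [ 0.9  2.4 -1. ] w 0.061 rp [-3.141 -0.     1.49 ]
scene box_center [([13.0, -122.0, 37.0], 0.76)]
scene tab [([-34.0, -121.0, 67.0], 0.79)]
side box_center [([16.0, -124.0, 35.0], 0.94)]
side tab [([-36.0, -124.0, 66.0], 0.92)]
wrist box_center [([15.0, -121.0, 37.0], 0.57)]
wrist tab [([-30.0, -120.0, 64.0], 0.76)]
```

Request:
{"op": "play_rows", "data": {"translation": [[-0.1,0,0],[-0.1,0,0],[-0.08,0,0],[-0.05,0,0],[-0.05,0,0]], "twist": [[0,0,0],[0,0,0],[0,0,0],[0,0,0],[0,0,0]], "gripper": [0.3,0.3,0.3,0.3,0.3]}}

```text
time: 17.3
tool_pos: [0.5533, -0.109, 0.2196]
ee_rot: [3.141, -0.001, 1.491]
wrist_force: [-0.3, 3.5, 2.0]
width: 0.061
finger_force: 1.5
```

```bash
python3 - <<'E'
from nav import *
show()
E
```

```text
t 17.3 state [ 12.3 -64.9  20.6 -90.1] Fboard [-0.5  3.5  2. ] w 0.061 rp [ 3.141e+00 -1.000e-03  1.491e+00]
```

Request:
{"op": "play_rows", "data": {"translation": [[-0.05,0,0],[-0.05,0,0],[-0.04,0,0]], "twist": [[0,0,0],[0,0,0],[0,0,0]], "gripper": [0.3,0.3,0.3]}}

```text
time: 17.6
tool_pos: [0.5529, -0.1147, 0.2196]
ee_rot: [3.141, -0.0, 1.491]
wrist_force: [0.1, 3.4, 1.8]
width: 0.0614
finger_force: 1.7
```

Request:
{"op": "play_rows", "data": {"translation": [[-0.04,0,0],[-0.04,0,0],[-0.03,0,0]], "twist": [[0,0,0],[0,0,0],[0,0,0]], "gripper": [0.3,0.3,0.3]}}

```text
time: 17.9
tool_pos: [0.5525, -0.119, 0.2196]
ee_rot: [3.141, -0.0, 1.491]
wrist_force: [0.7, 3.5, 2.7]
width: 0.0613
finger_force: 1.8
```

Request:
{"op": "play_rows", "data": {"translation": [[-0.03,0,0],[-0.03,0,0],[-0.02,0,0]], "twist": [[0,0,0],[0,0,0],[0,0,0]], "gripper": [0.3,0.3,0.3]}}

```text
time: 18.2
tool_pos: [0.5524, -0.1208, 0.2196]
ee_rot: [3.141, -0.005, 1.491]
wrist_force: [1.3, 9.9, 3.5]
width: 0.0609
finger_force: 5.1
```

Request:
{"op": "play_rows", "data": {"translation": [[-0.015,0,0],[0,0,0],[0,0,0],[0,0,0]], "twist": [[0,0,0],[0,0,0],[0,0,0],[0,0,0]], "gripper": [0.3,0.3,0.3,0.3]}}

```text
time: 18.6
tool_pos: [0.5524, -0.1209, 0.2196]
ee_rot: [3.141, -0.005, 1.491]
wrist_force: [1.0, 10.2, 3.4]
width: 0.061
finger_force: 5.0
```

Request:
{"op": "play_rows", "data": {"translation": [[-0.01,0,0],[-0.01,0,0],[0,0,0],[0,0,0],[0,0,0],[0,0,0],[0,0,0],[0,0,0]], "twist": [[0,0,0],[0,0,0],[0,0,0],[0,0,0],[0,0,0],[0,0,0],[0,0,0],[0,0,0]], "gripper": [0.3,0.3,0.3,0.3,0.3,0.3,0.3,0.3]}}

```text
time: 19.4
tool_pos: [0.5524, -0.1212, 0.2196]
ee_rot: [3.141, -0.007, 1.491]
wrist_force: [0.8, 11.3, 3.7]
width: 0.0611
finger_force: 5.9
```

```bash
python3 - <<'E'
from nav import *
show(); box()
s=st()[0]; x0=15;a=[12,-40,20.5,-90]; c=[12,-40,85,-90]; g=[-90,-143,85,0]; e=[-90,-143,20.5,0]
P=lin(s,a,2)+lin(a,c,2)+lin(c,g,17)+lin(g,e,3)
for i in range(0,len(P),8): rows(P[i:i+8],s if i==0 else P[i-1])
E
```

```text
t 19.4 state [ 12.3 -77.1  20.6 -90.1] Fboard [-0.1 11.3  3.7] w 0.061 rp [ 3.141 -0.007  1.491]
scene box_center [([14.0, -148.0, 37.0], 0.82)]
scene tab [([-30.0, -148.0, 66.0], 0.68), ([14.0, -149.0, 38.0], 0.35)]
side box_center [([17.0, -148.0, 37.0], 0.69)]
side tab [([-38.0, -148.0, 68.0], 0.94)]
wrist box_center [([13.0, -148.0, 38.0], 0.94)]
wrist tab [([-32.0, -141.0, 64.0], 0.69)]
tr [[0.46, -0.0, 0.0], [0.46, -0.0, 0.0], [0.0, 0.0, -0.81], [0.0, 0.0, -0.81], [-0.15, -0.15, -0.0], [-0.14, -0.16, -0.0], [-0.12, -0.18, -0.0], [-0.1, -0.19, -0.0]] 
tw [[0, 0, -0.0], [0, 0, -0.0], [0, 0, -0.0], [0, 0, -0.0], [0, 0, -0.92], [0, 0, -0.92], [0, 0, -0.92], [0, 0, -0.92]]
tr [[-0.09, -0.19, -0.0], [-0.07, -0.2, -0.0], [-0.05, -0.21, -0.0], [-0.03, -0.21, -0.0], [-0.01, -0.21, -0.0], [0.01, -0.21, -0.0], [0.03, -0.21, -0.0], [0.05, -0.21, -0.0]] 
tw [[0, 0, -0.92], [0, 0, -0.92], [0, 0, -0.92], [0, 0, -0.92], [0, 0, -0.92], [0, 0, -0.92], [0, 0, -0.92], [0, 0, -0.92]]
tr [[0.07, -0.2, -0.0], [0.09, -0.2, -0.0], [0.1, -0.19, -0.0], [0.12, -0.18, -0.0], [0.14, -0.16, -0.0], [0.0, 0.0, 0.54], [0.0, 0.0, 0.54], [0.0, 0.0, 0.54]] 
tw [[0, 0, -0.92], [0, 0, -0.92], [0, 0, -0.92], [0, 0, -0.92], [0, 0, -0.92], [0, 0, -0.0], [0, 0, -0.0], [0, 0, -0.0]]
```

Request:
{"op": "play_rows", "data": {"translation": [[0.46,0,0],[0.46,0,0],[0,0,-0.81],[0,0,-0.81],[-0.15,-0.15,0],[-0.14,-0.16,0],[-0.12,-0.18,0],[-0.1,-0.19,0]], "twist": [[0,0,0],[0,0,0],[0,0,0],[0,0,0],[0,0,-0.92],[0,0,-0.92],[0,0,-0.92],[0,0,-0.92]], "gripper": [0.3,0.3,0.3,0.3,0.3,0.3,0.3,0.3]}}

```text
time: 20.65
tool_pos: [0.5285, -0.1101, 0.2839]
ee_rot: [-3.14, 0.002, 1.862]
wrist_force: [-0.2, 0.7, -0.5]
width: 0.0609
finger_force: 0.0
```

Request:
{"op": "play_rows", "data": {"translation": [[-0.09,-0.19,0],[-0.07,-0.2,0],[-0.05,-0.21,0],[-0.03,-0.21,0],[-0.01,-0.21,0],[0.01,-0.21,0],[0.03,-0.21,0],[0.05,-0.21,0]], "twist": [[0,0,-0.92],[0,0,-0.92],[0,0,-0.92],[0,0,-0.92],[0,0,-0.92],[0,0,-0.92],[0,0,-0.92],[0,0,-0.92]], "gripper": [0.3,0.3,0.3,0.3,0.3,0.3,0.3,0.3]}}

```text
time: 21.45
tool_pos: [0.4767, -0.1542, 0.2838]
ee_rot: [-3.139, 0.0, 2.598]
wrist_force: [0.0, 0.3, 0.4]
width: 0.0611
finger_force: 0.0
```

Request:
{"op": "play_rows", "data": {"translation": [[0.07,-0.2,0],[0.09,-0.2,0],[0.1,-0.19,0],[0.12,-0.18,0],[0.14,-0.16,0],[0,0,0],[0,0,0]], "twist": [[0,0,-0.92],[0,0,-0.92],[0,0,-0.92],[0,0,-0.92],[0,0,-0.92],[0,0,0],[0,0,0]], "gripper": [0.3,0.3,0.3,0.3,0.3,0.3,0.3]}}

```text
time: 22.15
tool_pos: [0.4442, -0.1812, 0.284]
ee_rot: [-3.141, -0.0, 3.052]
wrist_force: [0.8, -1.1, 0.1]
width: 0.0612
finger_force: 0.0
```

```bash
python3 - <<'E'
from nav import *
show(); box(); s=st()[0]
rows(lin(s,[-82,-143,20.5,0],3)+lin([-82,-143,20.5,0],[-60,-143,20.5,0],5),s)
E
```

```text
t 22.15 state [ -90.8 -145.4   85.    -0.6] Fboard [ 0.9 -1.   0.1] w 0.061 rp [-3.141 -0.     3.052]
scene box_center [([11.0, -149.0, 34.0], 0.65)]
scene tab [([-32.0, -150.0, 65.0], 0.64), ([124.0, -117.0, 16.0], 0.46)]
side box_center [([17.0, -145.0, 38.0], 0.59)]
side tab [([17.0, -145.0, 35.0], 0.21)]
wrist box_center []
wrist tab [([-34.0, -145.0, 64.0], 0.68)]
tr [[-0.07, 0.02, 0.54], [-0.07, 0.02, 0.54], [-0.07, 0.02, 0.54], [-0.11, 0.0, -0.0], [-0.11, 0.0, -0.0], [-0.11, 0.0, -0.0], [-0.11, 0.0, -0.0], [-0.11, 0.0, -0.0]] 
tw [[0, 0, -0.03], [0, 0, -0.03], [0, 0, -0.03], [0, 0, -0.0], [0, 0, -0.0], [0, 0, -0.0], [0, 0, -0.0], [0, 0, -0.0]]
```

Request:
{"op": "play_rows", "data": {"translation": [[-0.07,0,0.54],[-0.07,0,0.54],[-0.07,0,0.54],[-0.11,0,0],[-0.11,0,0],[-0.11,0,0],[-0.11,0,0],[-0.11,0,0]], "twist": [[0,0,-0.04],[0,0,-0.03],[0,0,-0.03],[0,0,0],[0,0,0],[0,0,0],[0,0,0],[0,0,0]], "gripper": [0.3,0.3,0.3,0.3,0.3,0.3,0.3,0.3]}}

```text
time: 23.4
tool_pos: [0.4754, -0.1833, 0.2206]
ee_rot: [-3.141, 0.002, 3.065]
wrist_force: [0.3, -1.0, 0.6]
width: 0.0612
finger_force: 0.0
```

Request:
{"op": "play_rows", "data": {"translation": [[-0.05,0,0],[-0.05,0,0],[-0.03,0,0]], "twist": [[0,0,0],[0,0,0],[0,0,0]], "gripper": [0.3,0.3,0.3]}}

```text
time: 23.7
tool_pos: [0.48, -0.1835, 0.2195]
ee_rot: [3.142, 0.0, 3.065]
wrist_force: [0.3, 0.5, -0.2]
width: 0.0612
finger_force: 0.0
```

```bash
python3 - <<'E'
from nav import *
show()
E
```

```text
t 23.7 state [-5.500e+01 -1.449e+02  2.050e+01  1.000e-01] Fboard [ 0.3  0.5 -0.2] w 0.061 rp [3.142 0.    3.065]
```

Request:
{"op": "play_rows", "data": {"translation": [[-0.04,0,0],[-0.04,0,0],[-0.03,0,0]], "twist": [[0,0,0],[0,0,0],[0,0,0]], "gripper": [0.3,0.3,0.3]}}

```text
time: 24.0
tool_pos: [0.4837, -0.1838, 0.2194]
ee_rot: [3.141, -0.002, 3.065]
wrist_force: [-3.7, -0.3, 2.3]
width: 0.0614
finger_force: 1.9
```

Request:
{"op": "play_rows", "data": {"translation": [[-0.03,0,0],[-0.03,0,0],[-0.03,0,0]], "twist": [[0,0,0],[0,0,0],[0,0,0]], "gripper": [0.3,0.3,0.3]}}

```text
time: 24.3
tool_pos: [0.4854, -0.1839, 0.2194]
ee_rot: [3.141, -0.011, 3.065]
wrist_force: [-16.7, 2.4, 11.9]
width: 0.0609
finger_force: 8.5
```

Request:
{"op": "play_rows", "data": {"translation": [[0.1,0,0],[0.4,0,0],[0.6,0,0],[0.6,0,0],[0,0,-0.8],[0,0,-0.8],[0.5,0,-0.8],[0,0,0]], "twist": [[0,0,0],[0,0,0],[0,0,0],[0,0,0],[0,0,0],[0,0,0],[0,0,0],[0,0,0]], "gripper": [0.3,0.3,0.3,0.3,0.3,0.3,0.3,0.3]}}

```text
time: 25.1
tool_pos: [0.4005, -0.1779, 0.3207]
ee_rot: [-3.137, 0.01, 3.065]
wrist_force: [0.8, 0.2, 0.3]
width: 0.0611
finger_force: 0.0
```

```bash
python3 - <<'E'
from nav import *
show(); box(); a=save('scene','f1.png');b2=save('side','f2.png')
A=cv2.resize(a[65:215,150:300],None,fx=2.66,fy=2.66,interpolation=3);B=cv2.resize(b2[170:320,240:390],None,fx=2.66,fy=2.66,interpolation=3)
cv2.imwrite('pics/f.png',np.hstack([A,B])[:,:,::-1])
E
```

```text
t 25.1 state [-1.346e+02 -1.455e+02  1.217e+02  1.000e-01] Fboard [0.8 0.2 0.3] w 0.061 rp [-3.137  0.01   3.065]
scene box_center [([16.0, -147.0, 38.0], 0.64)]
scene tab [([-31.0, -148.0, 68.0], 0.61)]
side box_center []
side tab [([-33.0, -149.0, 68.0], 0.85), ([-0.0, 3.0, -2.0], 0.28)]
wrist box_center [([19.0, -148.0, 38.0], 0.86)]
wrist tab [([-31.0, -142.0, 65.0], 0.74)]
```

View pics/f.png

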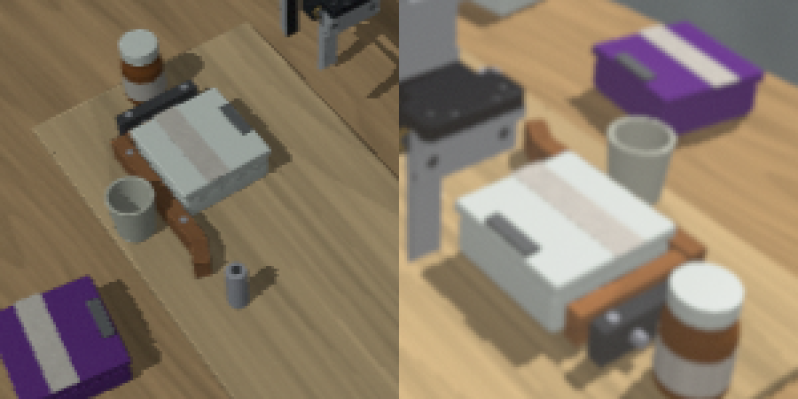

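The crops show the box flush with the fence and bar. Its tab faces the near side, at (238,118) in the left view, and the cup, jar and post look undisturbed. I'm handing in.

```bash
python3 -c "
from bench import robot
print(robot.close_job())"
```

```text
the job is handed in; nothing more can be done
None
```

I handed the job in at about 25 s, and no verdict came back: the box swung on the post, was pressed on the bar at 10–11 N (just under the 12 N asked) for over a second, and now sits flush in the corner, tab to the near side and untouched; the highest push I read was about 17 N.

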